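# Fit the reference rod for the analyser's daily check

## Task

Get the particle analyser's measuring unit ready for its daily check: slide the dust shutter fully open, take the slim reference rod from the stand and lower it upright into the port (lower it in gently, do not drop it) until its collar sits on the deck. Only then flip the toggle lever all the way over, away from the robot's side, and leave the shutter open, the rod home and the lever over. Leave the stout rod in the stand, and the beaker, jar and scoop where they are.

Things in the scene. Friction and masses are not known exactly. Their poses are not given: they have to be found in the camera images.
- unit: Measuring unit: fixed cream box, 240 (x) x 300 (y) x 110 mm high, its flat top is the deck; a ridge along its far (+x) edge, 45 mm deep, rises 40 mm above the deck. Origin: centre of its underside; -x face is its front, roughly towards the robot; z up. It carries port, shutter and toggle. Two rails along y, 6 mm wide and high, flank the shutter, 37 mm either side of the port in x
- port (a point): Centre of the port's mouth, level with the deck (110 mm above the table), axes as the unit's; at (-30, 0, 110) mm in the unit's frame. Round vertical hole, 16 mm diameter, 90 mm deep, with a 2 mm chamfer and a flat dark ring painted round it. The shutter hides it at the start
- shutter_grip (a point): Centre of the dust shutter's upright black tab, which is 40 mm long (unit's x), 14 mm thick (y) and 30 mm high (from 6 to 36 mm above the deck; this point is 21 mm above the deck). The tab stands at the middle of the shutter, a steel plate 64 (x) x 60 (y) x 5 mm that slides on the deck between the rails. Axes as the unit's
- shutter (a joint): Travel of the shutter in m: 0 = closed, centred over the port; grows as it slides along the unit's +y (to the robot's left) up to the stop at 0.080 = fully open. Needs about 2 N and stays where it is left
- toggle_tip (a point): Centre of the 26 mm black ball at the end of the toggle lever: a 10 mm steel bar on a hinge axis parallel to the unit's y, at (-20, -110, 132) mm in the unit's frame, 80 mm from axis to ball centre. The lever's housing is 70 (x) x 50 (y) x 25 mm high on the deck
- toggle (a joint): Angle of the toggle in rad: 0 = leaning 0.5 rad from upright to the unit's -x (front); grows as it swings over to +x, up to the stop at 1.0 = leaning 0.5 rad to +x. Needs about 1 N at the ball and stays where it is left
- stand: Rod stand, fixed: grey foot 170 (x) x 90 (y) mm, and an aluminium plate 150 (x) x 70 (y) mm on two end posts, its top 100 mm above the table, with two 22 mm holes at x = -40 and +40 mm, one rod in each (which is where varies). Origin at the centre of its underside, z up
- slim_rod: Slim reference rod, loose, upright, about 0.16 kg, 136 mm long: steel shank 14 mm diameter, 80 mm long, chamfered tip; collar 34 mm diameter, 6 mm thick; round black grip 22 mm diameter, 50 mm long. Origin: centre of the tip, z towards the grip: collar underside at 80, grip 86 to 136 mm. Hangs by its collar on the stand (tip 20 mm above the table).
- stout_rod: The stout reference rod, loose, about 0.32 kg, same form and lengths but shank 19, collar 42 and grip 36 mm diameter; too thick for the port. Stays in the stand. Origin at its tip
- beaker: Bystander: open glass beaker, 72 mm diameter, 95 mm high, right of the unit. Origin at the centre of its underside
- jar: Bystander: white jar with a grey lid, 70 mm diameter, 100 mm high, right of the unit. Origin at the centre of its underside
- scoop: Bystander: steel sample scoop like a spoon, 190 mm long, lying on the table beyond the stand. Origin under its middle

How it is judged (in metres and radians):
On the way, in this order (a step that is already met when the one before it is completed fails the run):
1. the shutter is slid open (value of joint shutter above 0.068 m), for 0.1 s.
2. the slim rod stands home in the port (z of slim_rod in the frame of port below -0.075 m and horizontal distance between slim_rod and port below 0.008 m and angle between slim_rod's own z axis and vertical below 0.08 rad), for 0.2 s.
3. after that the toggle is thrown over (value of joint toggle above 0.85 rad), for 0.1 s.
At the end, for the whole second after the job is handed in: Shutter open by more than 68 of 80 mm; slim rod upright (within 0.08 rad), centred within 8 mm on the port and its tip at least 75 mm below the mouth, at rest; toggle past 0.85 of 1.0 rad; stout rod still hanging upright in the stand; beaker, jar and scoop within 30 mm of their starts (all of step 2 and value of joint shutter above 0.068 m and linear speed of slim_rod below 0.02 m/s and angular speed of slim_rod below 0.2 rad/s and value of joint toggle above 0.85 rad and height (world z) of stout_rod above 0.012 m and angle between stout_rod's own z axis and vertical below 0.15 rad); the robot touches nothing.
It fails at once if the stout rod, beaker, jar or scoop is moved more than 30 mm (distance of any of stout_rod, beaker, jar, scoop from where it was at the start of the episode above 0.03 m).
It fails at once if the slim rod drops into the port (faster than 0.5 m/s in or just over it) (linear speed of slim_rod above 0.5 m/s and horizontal distance between slim_rod and port below 0.012 m and z of slim_rod in the frame of port below 0.005 m).
It fails at once if the toggle is thrown while the slim rod is not in the port (value of joint toggle above 0.6 rad and z of slim_rod in the frame of port above -0.07 m).
It also fails if it takes over 70 s, if anything falls off the work surface, if the arm or the gripper's body presses on something with over 40 N, if the wrist force passes 120 N, or if a joint passes its speed limit or range.

## Robot

A 6-joint arm with a two-finger parallel gripper is mounted at the origin on the work surface. World frame = base frame: x ahead of the robot, y to its left, z up, the work surface at z = 0. Lengths are in mm, angles in degrees, forces in N, time in s.
With the tool pointing down it reaches from about 300 to 850 mm from the base axis. Payload 4.2 kg.
Tool frame: the origin (TCP) lies midway between the tips of the shut fingers; the grasp point (between the pads) lies 19 mm behind it; x points along the fingers, y is the direction in which the jaws open and shut, and the axes are right-handed (so a half turn about x gives the same grasp; the last joint's range is limited). The gripper opens to 91 mm and grips with 3 to 60 N. Pads are 32 mm wide; open, the fingers measure 118 mm over their backs; the gripper's body (76 mm by 178 mm) begins 60 mm behind the grasp point.
Start: joints at [-71.734, 18.312, 89.639, -0, 72.044, -1.146], TCP at [191.108, -542.329, 213.976] pointing down, gripper open.
Joint ranges: [-177.97, 177.97], [-48.28, 115.42], [12.27, 149.76], [-77.06, 257.06], [2.81, 150.46], [-146.56, 146.56]. Speed limits (degrees/s): [147.25, 147.25, 180, 180, 180, 180].

## Interface

Orientations are given as [roll, pitch, yaw] about the fixed x, y, z axes, in that order (R = Rz(yaw) Ry(pitch) Rx(roll)).
In Python, from workcell import env gives the robot as it stands.
- The arm moves only by the shell command python3 -m handwheel 'ROWS' [FORCE]. ROWS is text: rows parted by semicolons, each of 7 numbers parted by spaces: the turn, a rotation vector about the tool's x, y, z in degrees, then the shift along the tool's x, y, z in m, then the finger opening in m, from 0 to 0.0912. In form: rx ry rz x y z grip; .... A call has 1 to 12 rows; each row is the pose to reach, as a shift and turn from the pose commanded when the call began, along the tool's axes at that moment; what a row does not reach only later rows make up. A row lasts 1/12 s, in which the tool goes at most 41.7 mm and 7.16 degrees, less where a joint would pass 70% of its speed; a pose out of reach is approached as far as the arm can. A call with a gripper value outside its range is refused whole. The fingers move at their own pace and stop on an object; FORCE is the grip in N (left out, the last holds). Time passes only in rows, so rows that repeat a pose let the fingers close. It gives the time, the measured TCP pose, the force and the opening at its end, in the units of the state.
- env.state(): the state, without advancing time (a new reading comes with each control period).
- env.grab_frame(name): name is "side" or "top"; returns the picture (420x560x3 uint8, red, green, blue); there is no depth.
- env.get_calibration(name): a dict with "mtx" (3x3 intrinsics, pixels), "T" (4x4, takes a point from camera to world coordinates). Camera axes: x right, y up, looking along -z (the intrinsics and any distortion apply to the point x, -y, -z); pixel columns grow to the right and rows downward; lengths in mm; the calibration is good to about 2 mm. A picture is of the moment at which its call begins. get_calibration takes no time and is no camera call.
- env.job_done(): hands the job in, once; it reports no verdict.
The state is a dict: "time_s": time; "qpos": joint angles; "qvel": joint speeds; "effort": joint torques, N m; "ee_pos": TCP position; "ee_rot": TCP orientation; "force": force on the tool from outside, world axes, zero at the start; "torque": the same for the moment, N m; "gripper_width": finger opening in mm.
Only numpy, scipy, OpenCV 4.12 (cv2) and the standard library are available. Lean on these libraries where they do the work, as an engineer would, in place of code of your own. Each camera call takes 0.05 s, during which the arm holds its last target. There are 200 camera calls.

## Working session

There is one attempt and no reset: what is moved stays moved. The work goes in short steps, Python scripts to look and compute and a shell command to move; the robot and the scene stay as the last step left them, time stands still between calls to the robot, and variables do not carry over. Pictures are saved under pics/ and viewed, on a budget of 10 in all, crops included, one or two more only if the job needs it, and the job is handed in when it is done.

```bash
mkdir -p pics; ls; python3 - <<'E'
from workcell import env
import cv2,numpy as np
np.set_printoptions(suppress=True,precision=2)
for n in("side","top"):
    f=env.grab_frame(n);cv2.imwrite(f"pics/{n}0.png",f[:,:,::-1]);c=env.get_calibration(n);print(n,c)
print(env.state())
E
```

```text
pics
side {'mtx': array([[450.09,   0.  , 268.31],
       [  0.  , 450.09, 208.29],
       [  0.  ,   0.  ,   1.  ]]), 'T': array([[ -0.79,   0.33,  -0.52, -50.14],
       [ -0.61,  -0.41,   0.68, 766.68],
       [  0.01,   0.85,   0.52, 755.25],
       [  0.  ,   0.  ,   0.  ,   1.  ]])}
top {'mtx': array([[479.78,   0.  , 287.8 ],
       [  0.  , 479.78, 212.15],
       [  0.  ,   0.  ,   1.  ]]), 'T': array([[  -0.01,    1.  ,   -0.09,  420.47],
       [  -1.  ,   -0.01,   -0.01,  -45.74],
       [  -0.01,    0.09,    1.  , 1528.18],
       [   0.  ,    0.  ,    0.  ,    1.  ]])}
{'time_s': 0.1, 'qpos': array([-71.73,  18.35,  89.7 ,  -0.  ,  72.04,  -1.15]), 'qvel': array([-0.01, -0.04, -0.13,  0.03,  0.01,  0.15]), 'effort': array([  0.  , -41.33, -23.25,   0.07,   0.04,  -0.  ]), 'ee_pos': array([ 190.97, -541.88,  213.19]), 'ee_rot': array([-90.86,  89.91, 108.55]), 'force': array([0.99, 0.17, 0.63]), 'torque': array([-0.03,  0.06, -0.  ]), 'gripper_width': 91.26442436544174}
```

View pics/side0.png

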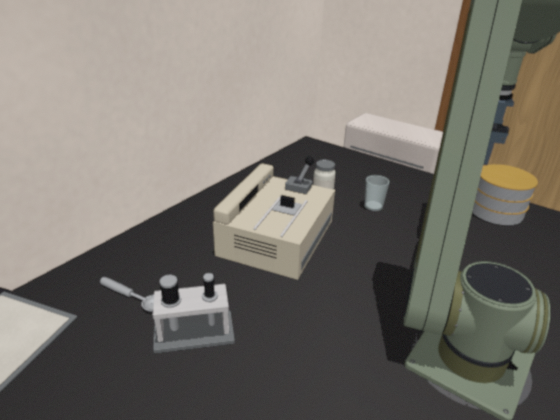

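View pics/top0.png

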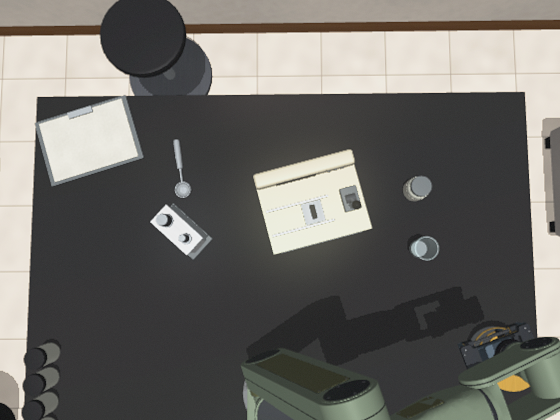

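The side view shows the stand at about (193,320), with the slim rod at (209,285) and the stout rod at (169,290). The tab is at (287,201) and the toggle ball at (310,161). In the top view the slim rod is at (185,238), the stout rod at (164,218), the tab at (313,212) and the ball at (354,204). Next I'll segment these and triangulate them.

```bash
cat > h.py <<'E'
from workcell import env
import cv2,numpy as np
np.set_printoptions(suppress=True,precision=1)
C={n:env.get_calibration(n) for n in("side","top")}
def ray(n,uv):
    c=C[n];K=c["mtx"];d=np.array([(uv[0]-K[0,2])/K[0,0],-(uv[1]-K[1,2])/K[1,1],-1.])
    d=c["T"][:3,:3]@d;return c["T"][:3,3],d/np.linalg.norm(d)
def plane(n,uv,z):
    o,d=ray(n,uv);return o+d*(z-o[2])/d[2]
def tri(us,ut):
    o1,d1=ray("side",us);o2,d2=ray("top",ut)
    s=np.linalg.lstsq(np.c_[d1,-d2],o2-o1,rcond=None)[0];a=o1+d1*s[0];b=o2+d2*s[1]
    return (a+b)/2,np.linalg.norm(a-b)
def proj(n,P):
    c=C[n];p=np.linalg.inv(c["T"])@np.r_[P,1.];K=c["mtx"]
    return np.array([K[0,0]*p[0]/-p[2]+K[0,2],K[1,1]*p[1]/p[2]+K[1,2]])
def blobs(f,box,thr,inv=True,mn=6):
    x0,y0,x1,y1=box;g=cv2.cvtColor(f,cv2.COLOR_RGB2GRAY)[y0:y1,x0:x1]
    m=((g<thr) if inv else (g>thr)).astype(np.uint8)
    n,l,s,c=cv2.connectedComponentsWithStats(m)
    return [(c[i]+[x0,y0],s[i][:4]+[x0,y0,0,0],s[i][4]) for i in range(1,n) if s[i][4]>=mn]
E
python3 - <<'E'
from h import *
S=cv2.imread("pics/side0.png")[:,:,::-1].copy();T=cv2.imread("pics/top0.png")[:,:,::-1].copy()
for nm,f,b,t,i in[("S tab",S,(272,188,302,215),60,1),("S ball",S,(298,150,318,172),45,1),("S rods",S,(155,268,225,306),60,1),
 ("T tab",T,(300,198,326,226),70,1),("T ball",T,(338,184,366,214),45,1),("T rods",T,(150,205,205,255),60,1),("T unit",T,(240,140,385,265),170,0)]:
    print(nm);[print("  ",*x) for x in blobs(f,b,t,i)]
r=lambda f,b:cv2.resize(f[b[1]:b[3],b[0]:b[2]],(400,300),interpolation=cv2.INTER_CUBIC)
im=np.vstack([np.hstack([r(S,(260,145,340,205)),r(S,(145,265,233,331))]),np.hstack([r(T,(290,175,378,241)),r(T,(142,198,218,255))])])
cv2.imwrite("pics/c1.png",im[:,:,::-1])
# unit top face corners
g=cv2.cvtColor(T,cv2.COLOR_RGB2GRAY);m=np.zeros_like(g);m[140:265,240:385]=(g[140:265,240:385]>150)
cn=max(cv2.findContours(m,0,2)[0],key=cv2.contourArea);print(cv2.boxPoints(cv2.minAreaRect(cn)),cv2.approxPolyDP(cn,5,True).reshape(-1,2).tolist())
E
```

```text
S tab
   [286.9 201.2] [281 196  13  11] 117
S ball
   [309.1 160.1] [304 155  11  11] 78
S rods
   [187.6 280.4] [155 268  70  36] 1254
T tab
T ball
T rods
   [154.2 210.1] [150 205  14  15] 96
   [168.3 220.7] [164 215   8  11] 35
   [156.6 241. ] [150 223  35  32] 213
   [186.4 238.3] [184 235   5   7] 17
   [160. 247.] [159 246   4   3] 7
T unit
   [303.4 168.6] [254 150 100  38] 1421
   [311.4 210.1] [257 164 115  90] 6182
[[252.3 174.7]
 [350.8 148.6]
 [371.9 228.4]
 [273.3 254.5]] [[351, 150], [253, 176], [256, 187], [267, 187], [257, 192], [273, 253], [371, 228]]
```

View pics/c1.png

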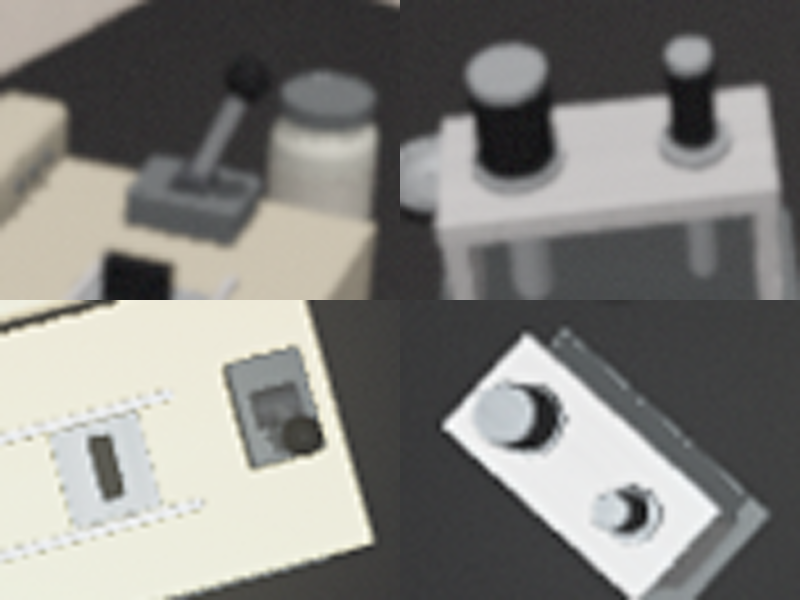

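The crops show the tab's top at about (313.3,211.7) in the top view, the ball at (356.7,204.3), the slim grip's top at (181.3,237.5) and the stout's at (161.4,219.5). In the side view, the slim grip's top is at (208.6,277.3). The jaw can enter between the two rods.

```bash
cat >> h.py <<'E'
def blobs3(f,box,lo,hi,mn=8):
    x0,y0,x1,y1=box;k=4
    g=cv2.resize(cv2.cvtColor(f,cv2.COLOR_RGB2GRAY)[y0:y1,x0:x1],None,fx=k,fy=k,interpolation=cv2.INTER_CUBIC)
    n,l,s,c=cv2.connectedComponentsWithStats(((g>=lo)&(g<=hi)).astype(np.uint8))
    return [((c[i]+.5)/k-.5+[x0,y0],s[i][2:4]/k,s[i][4]/k/k) for i in range(1,n) if s[i][4]>=mn*k*k]
E
python3 - <<'E'
from h import *
S=cv2.imread("pics/side0.png")[:,:,::-1].copy();T=cv2.imread("pics/top0.png")[:,:,::-1].copy()
for nm,f,b,lo,hi in[("T tab",T,(305,200,322,224),0,140),("T ball",T,(346,196,366,213),0,70),("T slimtop",T,(176,231,186,245),120,225),("S slimtop",S,(202,268,215,283),110,255),("S ball",S,(300,152,316,168),0,50)]:
    print(nm);[print("  ",*x) for x in blobs3(f,b,lo,hi)]
p=lambda *a:print(a[0],*tri(a[1],a[2]))
p("slimtop",(208.6,277.3),(181.3,237.5));p("stouttop",(168.3,281.1),(161.4,219.5))
p("tab",(286.9,201.2),(313.3,211.7));p("ball",(309.4,160.3),(356.7,204.3))
a,b=plane("top",(273,253.5),110),plane("top",(371.5,228.5),110);d=a-b;print("front edge",a,b,np.linalg.norm(d),"yaw",np.degrees(np.arctan2(-d[0],d[1])))
# stand plate corners from crop
q=[plane("top",(142+x*.19,198+y*.19),100) for x,y in[(127,35),(43,127),(238,300),(320,213)]];print(q)
# tab long axis in top
g=cv2.cvtColor(T,cv2.COLOR_RGB2GRAY);m=(g[200:224,305:322]<140).astype(np.uint8);print(cv2.minAreaRect(cv2.findNonZero(m)))
E
```

```text
T tab
   [312.9 211.2] [ 7.8 14.2] 70.4375
T ball
   [356.1 204.3] [8.2 8. ] 48.9375
T slimtop
   [181.8 238.1] [ 8.  12.5] 61.0
S slimtop
   [208.  276.5] [10.   8.2] 64.625
S ball
   [307.5 158.3] [16. 16.] 210.0625
slimtop [474.  277.7 151.7] 0.2285677442144547
stouttop [527.2 336.7 152.2] 2.1638679249421675
tab [ 549.1 -102.5  128.8] 2.8363285064117796
ball [ 560.9 -220.4  204.8] 0.36585985594193354
front edge [426.9  15.9 110. ] [ 498.6 -275.3  110. ] 299.9066515575057 yaw 13.842791318626826
[array([575., 337., 100.]), array([522.7, 384. , 100. ]), array([424. , 271.5, 100. ]), array([472.8, 225.6, 100. ])]
((8.088234901428223, 11.352941513061523), (13.824529647827148, 4.850712299346924), 75.96376037597656)
```

```bash
cat > go.py <<'E'
# go.py x y z tool_y_angle : turn and shift from the measured pose to the target, in tool axes
import sys,numpy as np
from scipy.spatial.transform import Rotation as Ro
from workcell import env
s=env.state();np.set_printoptions(suppress=True,precision=4)
R=Ro.from_euler('xyz',s["ee_rot"],degrees=True);p=s["ee_pos"];M=R.as_matrix()
a=np.arctan2(M[1,1],M[0,1])
print("t %.2f q"%s["time_s"],s["qpos"].round(1),"p",p.round(1),"yAng %.1f"%np.degrees(a),"tiltdown %.2f"%np.degrees(np.arccos(-M[2,0])),"F",s["force"].round(1),"w %.1f"%s["gripper_width"])
if len(sys.argv)>1:
    t=np.array(sys.argv[1:4],float);b=np.radians(float(sys.argv[4]))
    if np.cos(b-a)<0:b+=np.pi
    X=np.array([0,0,-1.]);Y=np.array([np.cos(b),np.sin(b),0]);W=Ro.from_matrix(np.c_[X,Y,np.cross(X,Y)])
    print("turn",(R.inv()*W).as_rotvec(degrees=True).round(2),"shift",(R.inv().apply(t-p)/1000).round(4),"dist %.0f"%np.linalg.norm(t-p))
E
python3 - <<'E'
from h import *
print("tab@146",plane("top",(313.1,211.4),146),"ball",plane("top",(356.3,204.3),202),"slim@156",plane("top",(181.5,237.7),156),plane("side",(208.4,277),156))
for P in([549,-103,131],[555,-220,202],[474,277,156]):print(P,proj("side",P),proj("top",P))
E
python3 go.py 550 -105 220 13.8
```

```text
tab@146 [ 547.3 -102.   146. ] ball [ 561.  -219.8  202. ] slim@156 [473.4 276.2 156. ] [471.2 280.7 156. ]
[549, -103, 131] [287.6 200.5] [313.2 211.3]
[555, -220, 202] [311.1 161.8] [356.4 206.5]
[474, 277, 156] [208.7 275.5] [181.2 237.5]
t 0.10 q [-71.7  18.3  89.7  -0.   72.   -1.1] p [ 191.  -541.9  213.2] yAng -70.6 tiltdown 0.09 F [1.  0.2 0.6] w 91.3
turn [-84.39  -0.07   0.07] shift [-0.0063 -0.2927 -0.4838] dist 566
```

```bash
python3 -m handwheel '-84.4 0 0 -0.106 -0.29 -0.484 0.09;-84.4 0 0 -0.106 -0.29 -0.484 0.09;-84.4 0 0 -0.106 -0.29 -0.484 0.09;-84.4 0 0 -0.106 -0.29 -0.484 0.09;-84.4 0 0 -0.106 -0.29 -0.484 0.09;-84.4 0 0 -0.106 -0.29 -0.484 0.09;-84.4 0 0 -0.106 -0.29 -0.484 0.09;-84.4 0 0 -0.106 -0.29 -0.484 0.09;-84.4 0 0 -0.106 -0.29 -0.484 0.09;-84.4 0 0 -0.106 -0.29 -0.484 0.09;-84.4 0 0 -0.106 -0.29 -0.484 0.09;-84.4 0 0 -0.106 -0.29 -0.484 0.09' 20; python3 go.py 548.5 -103 170 13.8
```

```text
time_s: 1.1
ee_pos: [505.4, -162.1, 306.4]
ee_rot: [-94.5, 90.0, -170.4]
force: [0.2, 0.3, 0.1]
gripper_width: 90.1
t 1.10 q [-19.   11.7  85.5  -0.   82.8 -33.2] p [ 505.4 -162.1  306.4] yAng 14.2 tiltdown 0.03 F [0.2 0.3 0.1] w 90.1
turn [ 0.35 -0.    0.03] shift [ 0.1364  0.0563 -0.0467] dist 155
```

```bash
python3 -m handwheel '0 0 0 0 0.0563 -0.0467 0.09;0 0 0 0 0.0563 -0.0467 0.09;0 0 0 0.04 0.0563 -0.0467 0.09;0 0 0 0.08 0.0563 -0.0467 0.09;0 0 0 0.12 0.0563 -0.0467 0.09;0 0 0 0.14 0.0563 -0.0467 0.09;0 0 0 0.14 0.0563 -0.0467 0.09;0 0 0 0.14 0.0563 -0.0467 0.09' 20; python3 go.py 548.5 -103 123 13.8
python3 - <<'E'
from h import *
S=env.grab_frame("side");T=env.grab_frame("top")
r=lambda f,b:cv2.resize(f[b[1]:b[3],b[0]:b[2]],(400,300),interpolation=cv2.INTER_CUBIC)
cv2.imwrite("pics/c2.png",np.hstack([r(S,(230,135,350,225)),r(T,(260,155,380,245))])[:,:,::-1])
E
```

```text
time_s: 1.77
ee_pos: [547.8, -105.1, 165.6]
ee_rot: [-114.6, 89.9, 169.2]
force: [-0.5, -0.1, 1.3]
gripper_width: 90.2
t 1.77 q [-12.   18.9  96.2  -0.   65.1 -25.9] p [ 547.8 -105.1  165.6] yAng 13.8 tiltdown 0.14 F [-0.5 -0.1  1.3] w 90.2
turn [ 0.01 -0.06  0.12] shift [ 0.0426  0.0012 -0.0018] dist 43
```

View pics/c2.png

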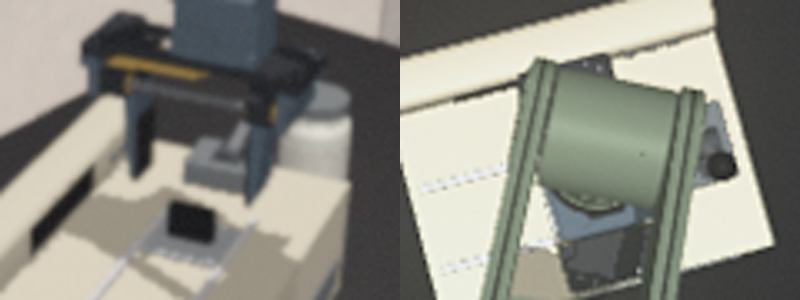

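The fingers stand either side of the tab (side crop, tab at about (192,222)). Next I lower, close and look at the width.

```bash
python3 -m handwheel '0 0 0 0.02 0.001 -0.002 0.09;0 0 0 0.0425 0.001 -0.002 0.09;0 0 0 0.0425 0.001 -0.002 0.09;0 0 0 0.0425 0.001 -0.002 0.03;0 0 0 0.0425 0.001 -0.002 0.03;0 0 0 0.0425 0.001 -0.002 0.03;0 0 0 0.0425 0.001 -0.002 0.03;0 0 0 0.0425 0.001 -0.002 0.03;0 0 0 0.0425 0.001 -0.002 0.03;0 0 0 0.0425 0.001 -0.002 0.03' 20; python3 go.py
```

```text
time_s: 2.7
ee_pos: [548.9, -103.1, 124.1]
ee_rot: [57.0, 90.0, -19.2]
force: [0.6, 0.7, -0.3]
gripper_width: 46.6
t 2.70 q [-11.8  20.9  99.5  -0.   59.5 -25.6] p [ 548.9 -103.1  124.1] yAng 13.8 tiltdown 0.03 F [ 0.6  0.7 -0.3] w 46.6
```

```bash
python3 -m handwheel '0 0 0 0 0 0 0.03;0 0 0 0 0 0 0.03;0 0 0 0 0 -0.01 0.03;0 0 0 0 0 -0.02 0.03;0 0 0 0 0 -0.03 0.03;0 0 0 0 0 -0.04 0.03;0 0 0 0 0 -0.05 0.03;0 0 0 0 0 -0.06 0.03;0 0 0 0 0 -0.07 0.03;0 0 0 0 0 -0.078 0.03;0 0 0 0 0 -0.082 0.03;0 0 0 0 0 -0.082 0.03' 20; python3 go.py
```

```text
time_s: 3.7
ee_pos: [530.8, -28.6, 124.2]
ee_rot: [4.2, 89.2, -71.7]
force: [7.4, -21.0, -1.8]
gripper_width: 39.6
t 3.70 q [ -3.9  18.6 103.2  -0.9  57.9 -17.5] p [530.8 -28.6 124.2] yAng 14.1 tiltdown 0.79 F [  7.4 -21.   -1.8] w 39.6
```

```bash
python3 -m handwheel '0 0 0 0 0 0.005 0.03;0 0 0 0 0 0.005 0.09;0 0 0 0 0 0.005 0.09;0 0 0 0 0 0.005 0.09;0 0 0 0 0 0.005 0.09;0 0 0 0 0 0.005 0.09;0 0 0 -0.03 0 0.005 0.09;0 0 0 -0.07 0 0.005 0.09;0 0 0 -0.11 0 0.005 0.09;0 0 0 -0.15 0 0.005 0.09;0 0 0 -0.15 0 0.005 0.09' 20; python3 go.py 473 277.5 250 -42.5
```

```text
time_s: 4.62
ee_pos: [533.9, -28.2, 282.2]
ee_rot: [72.3, 89.1, -3.9]
force: [1.2, -0.6, 0.1]
gripper_width: 90.3
t 4.62 q [ -4.3  12.1  88.5   0.   78.6 -18.1] p [533.9 -28.2 282.2] yAng 13.8 tiltdown 0.88 F [ 1.2 -0.6  0.1] w 90.3
turn [56.32 -0.17 -0.9 ] shift [ 0.0309  0.0135 -0.3116] dist 313
```

```bash
python3 -m handwheel '56.3 0 -0.9 0.03 0.0135 -0.3116 0.09;56.3 0 -0.9 0.03 0.0135 -0.3116 0.09;56.3 0 -0.9 0.03 0.0135 -0.3116 0.09;56.3 0 -0.9 0.03 0.0135 -0.3116 0.09;56.3 0 -0.9 0.03 0.0135 -0.3116 0.09;56.3 0 -0.9 0.03 0.0135 -0.3116 0.09;56.3 0 -0.9 0.03 0.0135 -0.3116 0.09;56.3 0 -0.9 0.03 0.0135 -0.3116 0.09;56.3 0 -0.9 0.03 0.0135 -0.3116 0.09;56.3 0 -0.9 0.03 0.0135 -0.3116 0.09;56.3 0 -0.9 0.03 0.0135 -0.3116 0.09' 20; python3 go.py 473 277.5 121 -42.5
python3 - <<'E'
from h import *
S=env.grab_frame("side");T=env.grab_frame("top")
cv2.imwrite("pics/S3.png",S[:,:,::-1]);cv2.imwrite("pics/T3.png",T[:,:,::-1])
r=lambda f,b:cv2.resize(f[b[1]:b[3],b[0]:b[2]],(400,300),interpolation=cv2.INTER_CUBIC)
im=np.vstack([np.hstack([r(S,(230,165,330,240)),r(S,(130,230,250,320))]),np.hstack([r(T,(262,165,378,252)),r(T,(142,198,218,255))])])
cv2.imwrite("pics/c3.png",im[:,:,::-1])
for nm,f,b,lo,hi in[("T ring",T,(305,203,330,226),0,120),("S ring",S,(278,198,305,220),0,90)]:
    print(nm);[print("  ",*x) for x in blobs3(f,b,lo,hi)]
E
```

```text
time_s: 5.53
ee_pos: [468.5, 277.7, 243.2]
ee_rot: [-56.3, 89.1, 171.4]
force: [0.2, -0.5, 0.2]
gripper_width: 90.2
t 5.53 q [29.1 14.9 90.2  0.6 75.6 71.2] p [468.5 277.7 243.2] yAng -42.3 tiltdown 0.90 F [ 0.2 -0.5  0.2] w 90.2
turn [0.22 0.5  0.75] shift [ 0.1221  0.0051 -0.0039] dist 122
T ring
   [315.  211.3] [10.2  9.5] 22.375
   [314.5 212. ] [3.8 4.2] 11.6875
S ring
   [280.4 214.8] [ 6.2 10. ] 56.0625
```

View pics/c3.png

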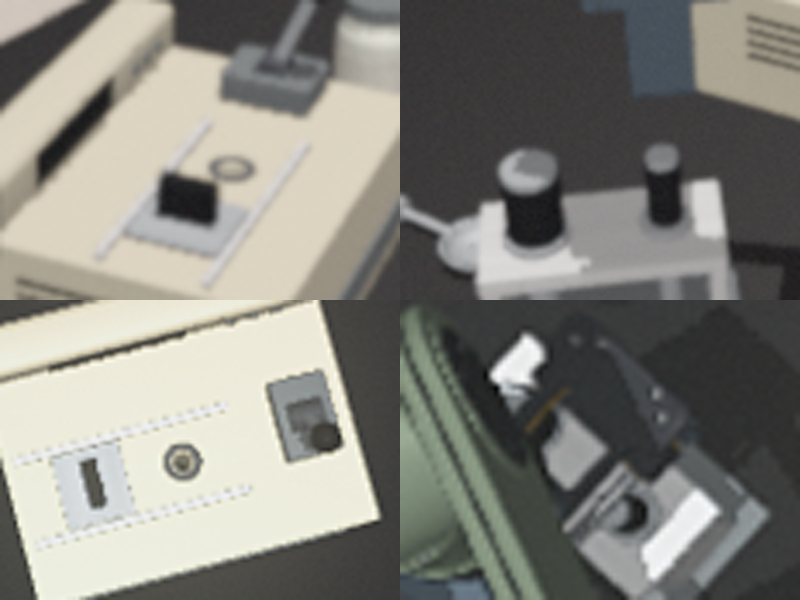

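The shutter is open, with its tab at the left end of the rails. The ring is at about (315.1,211.7) in the top view and (288.0,207.0) in the side view. I'll triangulate the port, refine the slim rod's position, and compare it with the fingers.

```bash
python3 - <<'E'
from h import *
S=cv2.imread("pics/S3.png")[:,:,::-1].copy();T=cv2.imread("pics/T3.png")[:,:,::-1].copy()
print("port tri",*tri((288,207),(315.1,211.6)),"top@110",plane("top",(315.1,211.6),110),"side@110",plane("side",(288,207),110))
x=np.array([np.cos(np.radians(13.8)),np.sin(np.radians(13.8)),0]);y=np.array([-x[1],x[0],0])
print("port from tab: ux",np.array([530.8,-28.6,0])@x, "ring ux",plane("top",(315.1,211.6),110)@x,"ring uy",plane("top",(315.1,211.6),110)@y,"tab@146",plane("top",(262+92*.29,165+183*.29),146)@y)
t=np.array([468.5,277.7,243.2]);d=np.array([.74,-.673,0])
for k in(-50,0,50):print(k,proj("top",t+k*d),proj("side",t+k*d))
for z in(156,106):print(proj("top",[473,277,z]),proj("side",[473,277,z]))
k=cv2.resize(T[185:275,120:240],(640,480),interpolation=cv2.INTER_CUBIC);k2=S[150:330,100:280];k2=cv2.resize(k2,(160,160))
big=cv2.resize(S[180:300,130:290],(640,480),interpolation=cv2.INTER_CUBIC)
cv2.imwrite("pics/c4.png",np.hstack([cv2.resize(k,(400,300)),cv2.resize(S[150:330,100:340],(400,300))])[:,:,::-1])
E
```

```text
port tri [ 550.6 -109.4  106.6] 0.8104403396561771 top@110 [ 549.9 -109.4  110. ] side@110 [ 547.8 -104.6  110. ]
port from tab: ux 508.65601888928734 ring ux 507.9427645014908 ring uy -237.44127976902888 tab@146 -156.44878089903764
-50 [160.6 252.2] [209.6 257.8]
0 [173.3 238.3] [208.  241.9]
50 [186.  224.5] [206.6 227.5]
[181.2 237.8] [209.  275.7]
[185.1 238.5] [210.3 294.2]
```

View pics/c4.png

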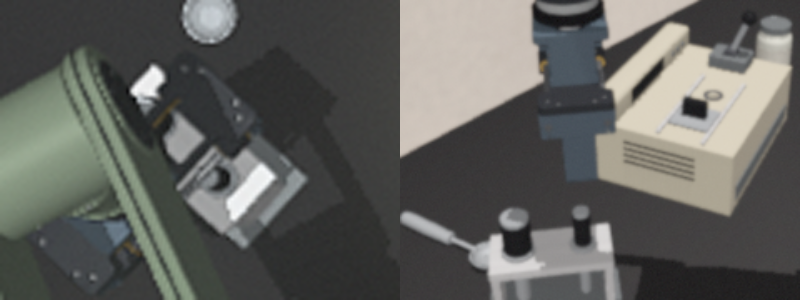

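In the top view the jaws lie across the stand's length, and the hand clears the stout rod. In the side view the finger tips (about (580,170)) are in line above the slim rod (582,210). Next I lower.

```bash
python3 -m handwheel '0.2 0.5 0.75 0.04 0.0045 -0.004 0.09;0.2 0.5 0.75 0.06 0.0045 -0.004 0.09;0.2 0.5 0.75 0.06 0.0045 -0.004 0.09;0.2 0.5 0.75 0.06 0.0045 -0.004 0.09' 20; python3 go.py 473 276.8 123 -42.5
```

```text
time_s: 5.97
ee_pos: [474.2, 276.3, 183.4]
ee_rot: [-66.7, 90.0, 160.5]
force: [0.8, 0.6, 0.3]
gripper_width: 90.0
t 5.97 q [29.  17.2 95.9  0.  67.  71.8] p [474.2 276.3 183.4] yAng -42.8 tiltdown 0.04 F [0.8 0.6 0.3] w 90.0
turn [-0.26  0.01  0.03] shift [ 0.0604 -0.0012  0.0005] dist 60
```

```bash
python3 -m handwheel '0 0 0 0.03 -0.001 0 0.09;0 0 0 0.06 -0.001 0 0.09;0 0 0 0.06 -0.001 0 0.09;0 0 0 0.06 -0.001 0 0.01;0 0 0 0.06 -0.001 0 0.01;0 0 0 0.06 -0.001 0 0.01;0 0 0 0.06 -0.001 0 0.01;0 0 0 0.06 -0.001 0 0.01;0 0 0 0.06 -0.001 0 0.01;0 0 0 0.06 -0.001 0 0.01;0 0 0 0.06 -0.001 0 0.01;0 0 0 0.06 -0.001 0 0.01' 25; python3 go.py
```

```text
time_s: 6.97
ee_pos: [473.5, 278.4, 123.7]
ee_rot: [-176.2, 89.9, 51.1]
force: [-0.6, 0.0, -0.4]
gripper_width: 32.9
t 6.97 q [ 29.2  20.2 100.8   0.   58.9  71.9] p [473.5 278.4 123.7] yAng -42.7 tiltdown 0.09 F [-0.6  0.  -0.4] w 32.9
```

```bash
python3 -m handwheel '0 0 0 0 0 0 0.01;0 0 0 0 0 0 0.01;0 0 0 -0.01 0 0 0.01;0 0 0 -0.03 0 0 0.01;0 0 0 -0.06 0 0 0.01;0 0 0 -0.09 0 0 0.01;0 0 0 -0.12 0 0 0.01;0 0 0 -0.14 0 0 0.01;0 0 0 -0.14 0 0 0.01' 30; python3 go.py 550.2 -109.3 255 13.8
```

```text
time_s: 7.72
ee_pos: [475.4, 279.4, 269.1]
ee_rot: [165.5, 89.3, 32.8]
force: [0.5, -0.5, -1.5]
gripper_width: 21.1
t 7.72 q [29.2 14.1 87.6  0.  77.6 71.9] p [475.4 279.4 269.1] yAng -42.7 tiltdown 0.67 F [ 0.5 -0.5 -1.5] w 21.1
turn [-56.49  -0.51  -0.47] shift [0.0124 0.3185 0.2352] dist 396
```

```bash
python3 -m handwheel '-7 0 0 -0.01 0.03 0.022 0.01;-14 0 0 -0.01 0.06 0.044 0.01;-21 0 0 -0.01 0.09 0.066 0.01;-28 0 0 -0.01 0.12 0.088 0.01;-35 0 0 -0.005 0.15 0.11 0.01;-42 0 0 -0.005 0.18 0.132 0.01;-49 0 0 -0.005 0.21 0.155 0.01;-56.5 0 0 -0.005 0.24 0.177 0.01;-56.5 0 0 -0.005 0.27 0.199 0.01;-56.5 -0.5 -0.5 -0.005 0.295 0.218 0.01;-56.5 -0.5 -0.5 -0.005 0.3185 0.2352 0.01;-56.5 -0.5 -0.5 -0.005 0.3185 0.2352 0.01' 30; python3 go.py 550.2 -109.3 240 13.8
```

```text
time_s: 8.72
ee_pos: [548.2, -115.5, 266.4]
ee_rot: [-71.2, 89.2, -147.7]
force: [-0.8, 0.5, -1.2]
gripper_width: 21.5
t 8.72 q [-12.7  15.7  85.9  -0.6  79.  -26.2] p [ 548.2 -115.5  266.4] yAng 13.5 tiltdown 0.78 F [-0.8  0.5 -1.2] w 21.5
turn [-0.26  0.25  0.74] shift [ 0.0263  0.0038 -0.0057] dist 27
```

```bash
python3 -m handwheel '0 0 0 0 0 0 0.01;0 0 0 0 0 0 0.01' 30; python3 go.py 550.2 -109.3 232 13.8
```

```text
time_s: 8.88
ee_pos: [547.3, -110.0, 267.2]
ee_rot: [-86.9, 89.3, -163.1]
force: [-0.2, 0.7, -1.3]
gripper_width: 21.5
t 8.88 q [-12.3  15.5  86.   -0.3  79.1 -26.1] p [ 547.3 -110.   267.2] yAng 13.8 tiltdown 0.69 F [-0.2  0.7 -1.3] w 21.5
turn [-0.01  0.04  0.69] shift [ 0.0351  0.0034 -0.    ] dist 35
```

```bash
python3 -m handwheel '0 0 0.6 0.02 0.003 0 0.01;0 0 0.6 0.035 0.003 0 0.01;0 0 0.6 0.035 0.003 0 0.01;0 0 0.6 0.035 0.003 0 0.01;0 0 0.6 0.035 0.003 0 0.01' 30; python3 go.py 550.2 -109.3 232 13.8
python3 - <<'E'
from h import *
S=env.grab_frame("side");T=env.grab_frame("top")
cv2.imwrite("pics/S5.png",S[:,:,::-1]);cv2.imwrite("pics/T5.png",T[:,:,::-1])
r=lambda f,b:cv2.resize(f[b[1]:b[3],b[0]:b[2]],(400,300),interpolation=cv2.INTER_CUBIC)
cv2.imwrite("pics/c5.png",np.hstack([cv2.resize(S[165:225,250:330],(400,300),interpolation=cv2.INTER_CUBIC),r(S,(200,90,360,210))])[:,:,::-1])
for z in(110,128,208):print(z,proj("side",[550.2,-109.3,z]))
E
```

```text
time_s: 9.3
ee_pos: [551.0, -109.2, 234.1]
ee_rot: [27.3, 89.8, -48.8]
force: [0.5, -0.2, -1.8]
gripper_width: 21.7
t 9.30 q [-12.3  16.3  89.5  -0.1  74.  -26.2] p [ 551.  -109.2  234.1] yAng 13.9 tiltdown 0.18 F [ 0.5 -0.2 -1.8] w 21.7
turn [ 0.09  0.16 -0.08] shift [ 0.0021 -0.0008 -0.0001] dist 2
110 [288.3 206. ]
128 [288.5 200.4]
208 [289.7 174.4]
```

View pics/c5.png

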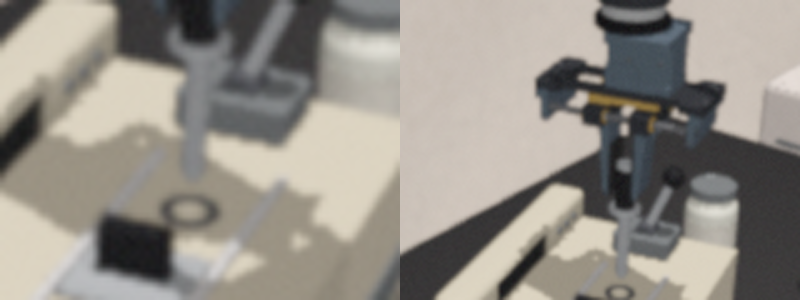

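The rod hangs plumb with its tip over the ring, the tip at about (288.6,200) and the ring at about (287.6,207.3) in side pixels. I'll measure that offset more finely.

```bash
python3 - <<'E'
from h import *
g=cv2.cvtColor(cv2.imread("pics/S5.png"),cv2.COLOR_BGR2GRAY)
g3=cv2.cvtColor(cv2.imread("pics/S3.png"),cv2.COLOR_BGR2GRAY)
print("   ",np.arange(278,300))
for v in range(190,214):print(v,g[v,278:300],g3[v,278:300] if v>200 else "")
for z in (130.4,):
    T=np.array([551,-109.2,z]);print("tip",proj("side",T),[proj("side",T+d) for d in([7,0,0],[-7,0,0],[0,7,0],[0,-7,0])])
E
```

```text
[278 279 280 281 282 283 284 285 286 287 288 289 290 291 292 293 294 295
 296 297 298 299]
190 [156 161 167 177 197 204 194 165 136 131 133 133 128 116 109 102 100  98
  96  97  97  98] 
191 [151 148 149 157 175 191 192 180 156 136 134 133 132 139 147 133 121 115
 112 109 101  99] 
192 [162 152 148 148 154 163 164 159 150 137 135 135 141 165 186 176 167 163
 161 150 129 119] 
193 [171 156 147 146 148 148 148 144 136 131 134 135 145 174 202 205 203 202
 202 193 175 166] 
194 [155 150 145 145 147 146 145 141 134 132 135 136 149 179 205 212 211 212
 211 209 205 204] 
195 [148 147 147 147 147 146 145 141 131 132 134 135 146 177 203 211 212 212
 211 212 212 212] 
196 [149 149 150 149 146 144 145 140 128 131 134 132 136 161 190 202 208 211
 211 212 211 211] 
197 [149 149 150 148 146 146 146 139 130 130 133 133 132 141 162 177 197 208
 210 211 211 212] 
198 [151 149 149 148 148 147 146 142 131 131 134 132 131 137 146 156 174 192
 200 208 210 211] 
199 [150 145 146 148 148 148 148 144 137 133 134 134 133 141 146 149 154 164
 177 193 201 208] 
200 [147 144 146 147 148 148 148 146 143 136 135 
[... 1875 characters left out ...]
1 208 211 213
 212 213 211 209]
211 [ 35  41  43  40  41  53  89 127 141 144 145 146 147 144 145 147 147 148
 151 150 149 149] [ 37  38  43  50  59  84 136 181 199 203 202 203 205 207 211 212 212 212
 212 214 212 203]
212 [ 32  33  37  37  31  48  97 147 165 165 173 175 170 157 153 153 153 157
 164 158 150 147] [ 34  35  37  38  38  61 126 183 206 212 212 212 212 211 213 212 213 212
 214 213 204 193]
213 [ 29  28  29  29  31  52 117 173 192 192 201 203 197 182 177 176 176 182
 188 176 154 146] [ 30  28  29  29  35  60 124 181 206 212 212 212 212 212 212 212 211 211
 212 209 195 194]
tip [288.3 199.6] [array([286.2, 198.7]), array([290.4, 200.4]), array([286.8, 200.6]), array([289.8, 198.6])]
```

```bash
python3 -m handwheel '0 0 0 0 -0.001 -0.0035 0.01;0 0 0 0.007 -0.001 -0.0035 0.01;0 0 0 0.014 -0.001 -0.0035 0.01;0 0 0 0.014 -0.001 -0.0035 0.01;0 0 0 0.014 -0.001 -0.0035 0.01' 30; python3 go.py 549.7 -105.9 219 13.8
python3 - <<'E'
from h import *
S=env.grab_frame("side");T=env.grab_frame("top")
cv2.imwrite("pics/S6.png",S[:,:,::-1])
cv2.imwrite("pics/c6.png",np.hstack([cv2.resize(S[185:222,262:312],(800,592),interpolation=cv2.INTER_CUBIC)])[:,:,::-1])
E
```

```text
time_s: 9.82
ee_pos: [548.4, -106.9, 218.4]
ee_rot: [-34.9, 89.9, -111.1]
force: [-0.6, 0.5, -1.5]
gripper_width: 21.3
t 9.82 q [-12.1  16.7  91.3  -0.1  72.  -25.9] p [ 548.4 -106.9  218.4] yAng 13.8 tiltdown 0.12 F [-0.6  0.5 -1.5] w 21.3
turn [0.01 0.1  0.07] shift [-0.0006  0.0015 -0.0006] dist 2
```

View pics/c6.png

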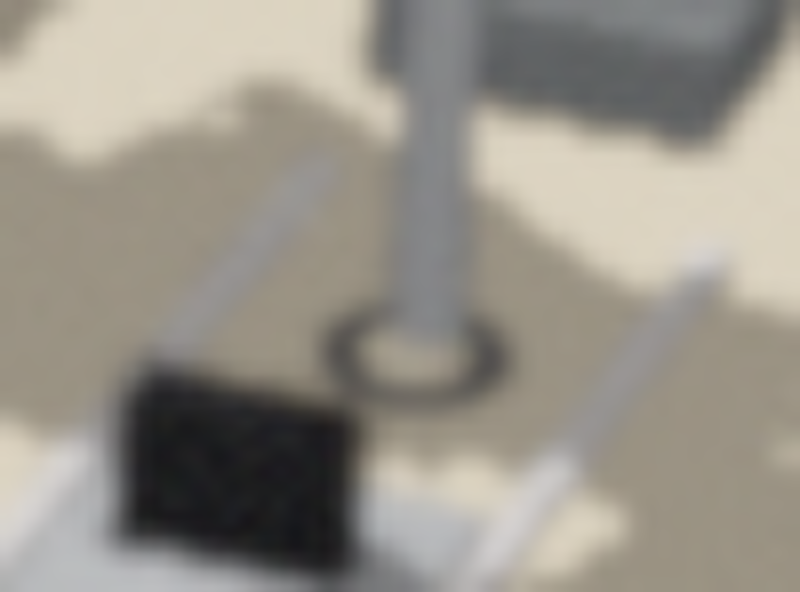

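The tip is at side pixel (288.6,205.7), about 5 mm above the deck, and the ring centre is at (287.6,206.7). The rod still needs about 3.5 mm along the unit's +y and 1.5 mm along +x. I'll correct that and measure again by number.

```bash
python3 -m handwheel '0 0 0 0 0.0015 -0.0035 0.01;0 0 0 0 0.0015 -0.0035 0.01;0 0 0 0 0.0015 -0.0035 0.01;0 0 0 0 0.0015 -0.0035 0.01;0 0 0 0 0.0015 -0.0035 0.01;0 0 0 0 0.0015 -0.0035 0.01' 30; python3 go.py 549 -103.1 218 13.8
python3 - <<'E'
from h import *
S=env.grab_frame("side");cv2.imwrite("pics/S7.png",S[:,:,::-1]);g=cv2.cvtColor(S,cv2.COLOR_RGB2GRAY)
print("   ",np.arange(279,298))
for v in range(199,213):print(v,g[v,279:298])
E
```

```text
time_s: 10.42
ee_pos: [549.5, -103.2, 219.3]
ee_rot: [9.5, 89.9, -66.7]
force: [0.1, 0.4, -1.7]
gripper_width: 21.3
t 10.42 q [-11.7  16.6  91.3  -0.1  72.  -25.5] p [ 549.5 -103.2  219.3] yAng 13.8 tiltdown 0.15 F [ 0.1  0.4 -1.7] w 21.3
turn [ 0.01  0.15 -0.02] shift [ 0.0013 -0.0005 -0.0002] dist 1
    [279 280 281 282 283 284 285 286 287 288 289 290 291 292 293 294 295 296
 297]
199 [147 146 147 147 145 142 132 131 133 135 132 134 144 148 157 175 197 208
 212]
200 [144 145 146 148 147 140 130 131 134 133 129 135 143 146 148 157 176 197
 207]
201 [143 146 147 148 145 140 127 129 133 133 130 134 144 148 148 148 156 174
 193]
202 [145 148 148 147 144 139 129 130 134 132 129 133 143 147 146 147 148 154
 161]
203 [147 147 147 146 140 133 128 131 133 131 127 128 138 145 147 147 146 147
 148]
204 [147 147 145 138 126 116 121 131 133 129 123 114 122 132 141 146 146 147
 146]
205 [148 146 140 118  95 101 122 132 135 133 124 109  98 106 126 142 147 148
 148]
206 [147 145 134 100  84 111 138 141 141 144 139 128 102  88 108 135 145 148
 147]
207 [144 143 131 100  83 107 137 150 153 156 148 134 104  83  99 131 145 147
 148]
208 [131 134 129 110  88  94 120 138 144 145 138 120  92  88 108 133 144 147
 147]
209 [ 92 105 110 108  95  92 100 108 113 112 108 100  99 115 132 142 146 146
 148]
210 [ 48  58  68  75  77  98 113 114 114 116 116 120 126 139 144 147 148 146
 148]
211 [ 31  36  32  36  51  87 121 135 138 140 140 141 143 148 151 148 147 147
 149]
212 [ 33  32  28  30  44  83 126 143 146 147 146 148 151 155 161 152 148 149
 151]
```

The tip and ring now agree in side column (287.35 against 287.5), and the jaw coordinate matches the tab line. I'll lower gently and watch the force.

```bash
python3 -m handwheel '0 0.1 0 0.002 0 -0.0005 0.01;0 0.1 0 0.004 0 -0.0005 0.01;0 0.1 0 0.006 0 -0.0005 0.01;0 0.1 0 0.008 0 -0.0005 0.01;0 0.1 0 0.009 0 -0.0005 0.01;0 0.1 0 0.010 0 -0.0005 0.01;0 0.1 0 0.010 0 -0.0005 0.01' 30; python3 go.py
```

```text
time_s: 11.05
ee_pos: [549.8, -103.4, 209.5]
ee_rot: [28.5, 89.8, -47.7]
force: [-0.3, -0.8, 1.0]
gripper_width: 21.2
t 11.05 q [-11.8  17.   92.2  -0.1  70.6 -25.5] p [ 549.8 -103.4  209.5] yAng 13.8 tiltdown 0.17 F [-0.3 -0.8  1. ] w 21.2
```

```bash
python3 -m handwheel '0 0 0 0.001 0 0 0.01;0 0 0 0.002 0 0 0.01;0 0 0 0.003 0 0 0.01;0 0 0 0.004 0 0 0.01;0 0 0 0.004 0 0 0.01' 30; python3 go.py
```

```text
time_s: 11.47
ee_pos: [549.4, -102.9, 204.7]
ee_rot: [0.5, 89.9, -75.7]
force: [1.6, -2.8, -2.2]
gripper_width: 21.3
t 11.47 q [-11.8  17.2  92.6  -0.1  70.1 -25.6] p [ 549.4 -102.9  204.7] yAng 13.8 tiltdown 0.05 F [ 1.6 -2.8 -2.2] w 21.3
```

```bash
python3 -m handwheel '0 0 0 0 0 0.001 0.01;0 0 0 0.003 0 0.001 0.01;0 0 0 0.006 0 0.001 0.01;0 0 0 0.009 0 0.001 0.01;0 0 0 0.012 0 0.001 0.01;0 0 0 0.015 0 0.001 0.01;0 0 0 0.015 0 0.001 0.01' 30; python3 go.py
```

```text
time_s: 12.05
ee_pos: [549.4, -103.6, 189.4]
ee_rot: [-51.2, 90.0, -127.4]
force: [1.8, -3.2, -2.9]
gripper_width: 21.3
t 12.05 q [-11.8  17.8  94.   -0.   68.2 -25.6] p [ 549.4 -103.6  189.4] yAng 13.8 tiltdown 0.03 F [ 1.8 -3.2 -2.9] w 21.3
```

```bash
python3 -m handwheel '0 0 0 0 0 0.001 0.01;0 0 0 0.004 0.0003 0.001 0.01;0 0 0 0.008 0.0003 0.001 0.01;0 0 0 0.012 0.0003 0.001 0.01;0 0 0 0.016 0.0003 0.001 0.01;0 0 0 0.02 0.0003 0.001 0.01;0 0 0 0.024 0.0003 0.001 0.01;0 0 0 0.028 0.0003 0.001 0.01;0 0 0 0.03 0.0003 0.001 0.01;0 0 0 0.03 0.0003 0.001 0.01' 30; python3 go.py
```

```text
time_s: 12.88
ee_pos: [550.0, -104.7, 159.5]
ee_rot: [-32.1, 90.0, -108.3]
force: [0.9, -1.9, -2.6]
gripper_width: 20.9
t 12.88 q [-11.9  19.2  96.5  -0.   64.3 -25.7] p [ 550.  -104.7  159.5] yAng 13.8 tiltdown 0.04 F [ 0.9 -1.9 -2.6] w 20.9
```

```bash
python3 -m handwheel '0 0 0 0.004 0 0.0005 0.01;0 0 0 0.008 0 0.0005 0.01;0 0 0 0.012 0 0.0005 0.01;0 0 0 0.016 0 0.0005 0.01;0 0 0 0.02 0 0.0005 0.01;0 0 0 0.022 0 0.0005 0.01;0 0 0 0.024 0 0.0005 0.01;0 0 0 0.025 0 0.0005 0.01;0 0 0 0.026 0 0.0005 0.01;0 0 0 0.027 0 0.0005 0.01' 30; python3 go.py
```

```text
time_s: 13.72
ee_pos: [550.5, -105.4, 133.6]
ee_rot: [29.1, 89.9, -47.1]
force: [-0.8, -3.5, 7.0]
gripper_width: 21.2
t 13.72 q [-12.   20.6  98.6  -0.1  60.8 -25.8] p [ 550.5 -105.4  133.6] yAng 13.8 tiltdown 0.10 F [-0.8 -3.5  7. ] w 21.2
```

The collar is seated at z 133.6 (133.7 expected), with about 9 N of contact. I'll release, rise and check.

```bash
python3 -m handwheel '0 0 0 0 0 0 0.09;0 0 0 0 0 0 0.09;0 0 0 0 0 0 0.09;0 0 0 0 0 0 0.09;0 0 0 0 0 0 0.09;0 0 0 -0.02 0 0 0.09;0 0 0 -0.05 0 0 0.09;0 0 0 -0.09 0 0 0.09;0 0 0 -0.13 0 0 0.09;0 0 0 -0.17 0 0 0.04;0 0 0 -0.17 0 0 0' 20; python3 go.py 490 -235 300 13.8
python3 - <<'E'
from h import *
S=env.grab_frame("side");cv2.imwrite("pics/S8.png",S[:,:,::-1])
cv2.imwrite("pics/c8.png",cv2.resize(S[130:240,220:366],(796,600),interpolation=cv2.INTER_CUBIC)[:,:,::-1])
E
```

```text
time_s: 14.63
ee_pos: [553.5, -105.5, 312.1]
ee_rot: [63.9, 89.0, -12.3]
force: [0.6, -0.3, 1.5]
gripper_width: 70.5
t 14.63 q [-12.   14.2  81.5  -0.   83.4 -25.8] p [ 553.5 -105.5  312.1] yAng 13.8 tiltdown 0.96 F [ 0.6 -0.3  1.5] w 70.5
turn [ 0.02  0.42 -0.87] shift [ 0.0115 -0.0928  0.1105] dist 145
```

View pics/c8.png

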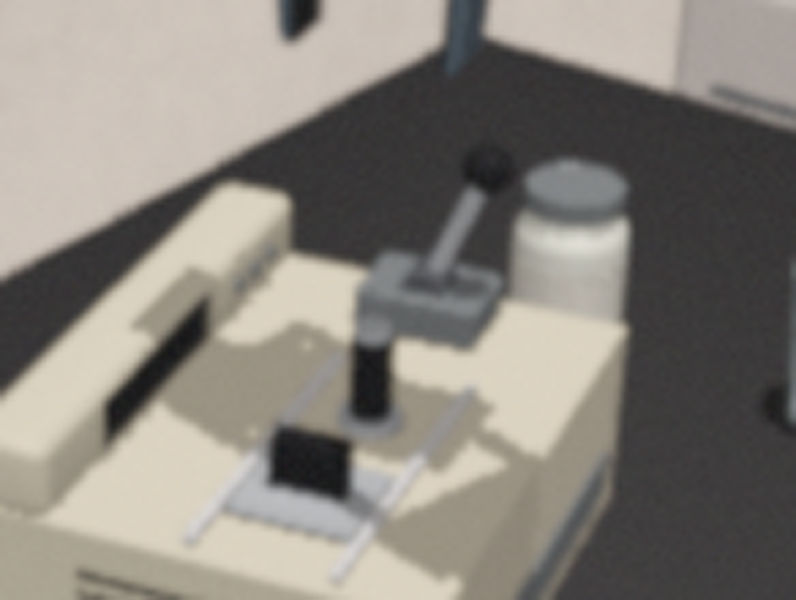

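The rod is home with its collar on the deck (crop (370,420)), the shutter is open, and the toggle is still leaning forward with its ball at (488,168). Next I go in front of the ball with the fingers closed.

```bash
python3 -m handwheel '0 0.4 -0.9 0 -0.04 0.04 0;0 0.4 -0.9 0 -0.078 0.08 0;0 0.4 -0.9 0 -0.078 0.11 0;0 0.4 -0.9 0 -0.078 0.11 0;0 0.4 -0.9 0 -0.078 0.11 0;0 0.4 -0.9 0 -0.078 0.11 0;0 0.4 -0.9 0 -0.078 0.11 0;0 0.4 -0.9 0 -0.078 0.11 0;0 0.4 -0.9 0 -0.078 0.11 0' 20; python3 go.py 503 -231.5 193 13.8
```

```text
time_s: 15.43
ee_pos: [501.1, -229.2, 303.1]
ee_rot: [-113.7, 89.0, 170.2]
force: [0.4, 0.7, 0.1]
gripper_width: 7.1
t 15.43 q [-25.6  14.2  82.7  -0.3  84.  -39.5] p [ 501.1 -229.2  303.1] yAng 13.9 tiltdown 0.96 F [0.4 0.7 0.1] w 7.1
turn [ 0.12 -0.39  0.88] shift [0.11   0.003  0.0035] dist 110
```

```bash
python3 -m handwheel '0 -0.4 0.9 0.03 0.002 0.0035 0;0 -0.4 0.9 0.07 0.002 0.0035 0;0 -0.4 0.9 0.11 0.002 0.0035 0;0 -0.4 0.9 0.11 0.002 0.0035 0;0 -0.4 0.9 0.11 0.002 0.0035 0' 20; python3 go.py 503 -231.5 193 13.8
python3 - <<'E'
from h import *
S=env.grab_frame("side");cv2.imwrite("pics/c9.png",np.hstack([cv2.resize(S[110:240,220:390],(520,400),interpolation=cv2.INTER_CUBIC)])[:,:,::-1])
E
```

```text
time_s: 15.85
ee_pos: [501.0, -232.0, 192.3]
ee_rot: [-126.4, 89.8, 157.5]
force: [-0.2, -0.6, 1.0]
gripper_width: 0.5
t 15.85 q [-26.   17.2  94.5  -0.   68.5 -39.9] p [ 501.  -232.   192.3] yAng 13.9 tiltdown 0.19 F [-0.2 -0.6  1. ] w 0.5
turn [ 0.07 -0.11  0.16] shift [-0.0008  0.002   0.    ] dist 2
```

View pics/c9.png

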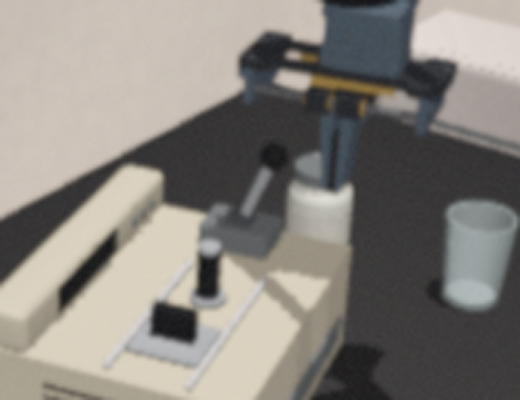

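The closed fingers, with tips at about (337,185), stand in front of the ball at (273,156), and the rod and shutter are unchanged. Next I push along +tool y.

```bash
python3 -m handwheel '0 0 0 0 0.01 0 0;0 0 0 0 0.02 0 0;0 0 0 0 0.03 0 0;0 0 0 0 0.04 0 0;0 0 0 0 0.05 0 0;0 0 0 0 0.06 0 0;0 0 0 0 0.07 0 0;0 0 0 0 0.078 0 0;0 0 0 0 0.085 0 0;0 0 0 0 0.088 0 0' 20; python3 go.py
```

```text
time_s: 16.73
ee_pos: [588.1, -211.7, 192.7]
ee_rot: [16.9, 90.0, -59.2]
force: [-0.6, -0.8, 0.5]
gripper_width: 0.5
t 16.73 q [-20.8  23.6  84.7  -0.   71.8 -34.7] p [ 588.1 -211.7  192.7] yAng 13.8 tiltdown 0.02 F [-0.6 -0.8  0.5] w 0.5
```

```bash
python3 -m handwheel '0 0 0 0 0.003 0 0;0 0 0 0 0.006 0 0;0 0 0 0 0.009 0 0;0 0 0 0 0.012 0 0;0 0 0 0 0.012 0 0' 20; python3 go.py
python3 - <<'E'
from h import *
S=env.grab_frame("side");cv2.imwrite("pics/c10.png",cv2.resize(S[110:240,220:390],(520,400),interpolation=cv2.INTER_CUBIC)[:,:,::-1])
E
```

```text
time_s: 17.15
ee_pos: [599.3, -209.2, 193.2]
ee_rot: [49.3, 89.9, -26.9]
force: [0.2, -0.7, 0.2]
gripper_width: 0.1
t 17.15 q [-20.3  24.4  83.2  -0.   72.3 -34.1] p [ 599.3 -209.2  193.2] yAng 13.8 tiltdown 0.07 F [ 0.2 -0.7  0.2] w 0.1
```

View pics/c10.png

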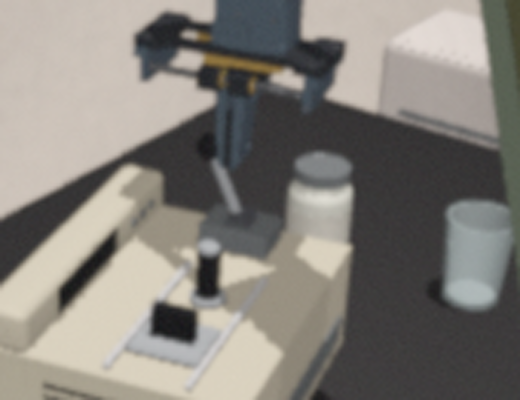

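The lever has passed over, with its ball at about (207,148) behind the fingers, but no stop force shows yet. I'll press on until it does.

```bash
python3 -m handwheel '0 0 0 0 0.003 0 0;0 0 0 0 0.006 0 0;0 0 0 0 0.008 0 0;0 0 0 0 0.008 0 0' 20; python3 go.py
```

```text
time_s: 17.53
ee_pos: [604.1, -208.0, 193.3]
ee_rot: [-87.0, 89.7, -163.2]
force: [-7.8, -1.2, 2.0]
gripper_width: 0.5
t 17.53 q [-19.9  25.   82.3  -0.2  73.  -33.7] p [ 604.1 -208.   193.3] yAng 13.8 tiltdown 0.34 F [-7.8 -1.2  2. ] w 0.5
```

```bash
python3 -m handwheel '0 0 0 0 0.003 0 0;0 0 0 0 0.005 0 0;0 0 0 0 0.005 0 0' 20; python3 go.py; python3 -m handwheel '0 0 0 0 -0.02 0 0;0 0 0 0 -0.05 0 0;0 0 0 -0.03 -0.09 0 0;0 0 0 -0.07 -0.1 0 0;0 0 0 -0.11 -0.13 0 0;0 0 0 -0.13 -0.17 0 0;0 0 0 -0.13 -0.2 0 0;0 0 0 -0.13 -0.2 0 0;0 0 0 -0.13 -0.2 0 0;0 0 0 -0.13 -0.2 0 0' 20; python3 go.py
python3 - <<'E'
from h import *
S=env.grab_frame("side");T=env.grab_frame("top");c=lambda f,b:cv2.resize(f[b[1]:b[3],b[0]:b[2]],(400,300),interpolation=cv2.INTER_CUBIC)
cv2.imwrite("pics/c11.png",np.vstack([np.hstack([c(S,(220,110,390,238)),c(S,(90,220,250,340))]),np.hstack([c(T,(250,150,390,255)),cv2.resize(T,(400,300))])])[:,:,::-1])
np.save("T.npy",T)
E
```

```text
time_s: 17.78
ee_pos: [604.4, -207.8, 193.2]
ee_rot: [-92.2, 89.1, -168.4]
force: [-17.8, -4.6, 6.5]
gripper_width: 0.7
t 17.78 q [-19.8  25.3  81.8  -0.5  73.7 -33.4] p [ 604.4 -207.8  193.2] yAng 13.8 tiltdown 0.92 F [-17.8  -4.6   6.5] w 0.7
time_s: 18.62
ee_pos: [417.6, -253.8, 323.3]
ee_rot: [57.9, 89.9, -18.4]
force: [-0.7, -0.2, -1.0]
gripper_width: 0.3
t 18.62 q [-32.7   7.3  88.6   0.   83.9 -46.4] p [ 417.6 -253.8  323.3] yAng 13.8 tiltdown 0.12 F [-0.7 -0.2 -1. ] w 0.3
```

View pics/c11.png

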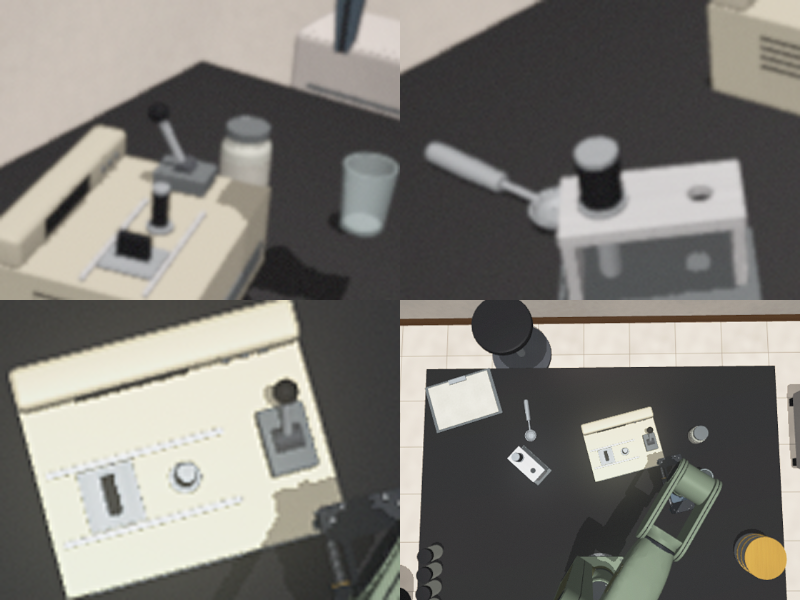

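The lever is over to +x, having met a stiff stop at about 19 N. The rod is upright in the port, the shutter is open, and the stout rod, scoop, jar and beaker are where they were. The arm is clear.

```bash
python3 -c "
from workcell import env
print(env.job_done())"
```

```text
the job is handed in; nothing more can be done
None
```

I handed the job in after 18.7 s of the 70 s allowed; no verdict was reported. The shutter is open, the slim rod is home in the port and the lever is over.

- **Shutter:** I slid it against its stop (about 22 N). The pictures show it about 81 mm from the ring, where 80 mm is fully open.
- **Slim rod:** I lowered it gently into the port until the collar touched. The tool height at contact was 133.6 mm against 133.7 mm expected, with about 7–9 N of contact force. The last pictures show it upright in the port.
- **Toggle:** I threw it only after the rod was home. It moved freely, then met a stiff stop (about 8 N, then 19 N with almost no further movement). The last views show it leaning to +x.
- **Other items:** In the last pictures the stout rod still hangs in the stand, and the beaker, jar and scoop look undisturbed. I judged that by eye, without measuring. The arm was clear of everything.

**Checks that disagreed:**
- The top and side views put the port about 5 mm apart in y. The rod also sat a few mm off-centre in the pads. I settled both by comparing tip and ring in the side view, then with force-guided steps.
- The ball's starting position measured about 12 mm further forward than the text's geometry gives. I didn't resolve this, so full travel rests on the felt stop.

I viewed 11 pictures, one over the budget.

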